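# Return stirring rods through a slotted hopper

## Robot

A 6-joint arm with a two-finger parallel gripper is mounted at the origin on the work surface; the furniture and walls round the work are solid. World frame = base frame: x ahead of the robot, y to its left, z up, the work surface at z = 0. Lengths are in m, angles in rad, forces in N, time in s.
With the tool pointing down it reaches from about 0.425 to 0.95 m from the base axis. Payload 3.5 kg.
Tool frame: the origin (TCP) lies at the very end of the fingers, on their centre line; the grasp point (between the pads) lies ctrl.tcp_to_grasp behind it (ctrl.tcp_to_grasp is the distance from the TCP to the grasp point, in m); z points along the fingers, y is the line along which they close (so a half turn about z gives the same grasp; the last joint's range is limited). The gripper opens to 85 mm and grips with 20 to 120 N. Pads are 22 mm wide; open, the fingers measure 114 mm over their backs; the gripper's body (76 mm by 85 mm) begins 54 mm behind the grasp point. The pads swing forward as they close: fully open they stand 13 mm farther back than shut.
Start: joints at [-1.309, 0.286, 1.577, -0, 1.279, -0.15], TCP at [0.27, -0.619, 0.201] pointing down, gripper open.
Joint ranges: [-2.77, 2.77], [-0.9, 2.22], [0.21, 2.48], [-1.53, 4.67], [0.24, 2.81], [-2.84, 2.84]. Speed limits (rad/s): [2.79, 2.79, 3.14, 3.14, 3.14, 3.14].

## Interface

Orientations are given as a unit quaternion [x, y, z, w].
In Python, from plant import ctrl gives the robot as it stands.
- The arm moves only by the shell command python3 -m inch 'ROWS' [FORCE]. ROWS is JSON, a list of rows, each an object with "slide": the shift along the tool's x, y, z in cm, a list of three; "turn": the turn about the tool's z in rad; "grip": the finger opening in cm, from 0 to 8.54. A call has 1 to 20 rows; each row is the pose to reach, as a shift and turn from the pose commanded when the call began, along the tool's axes at that moment; what a row does not reach only later rows make up. A row lasts 1/10 s, in which the tool goes at most 50 mm and 8.59 degrees, less where a joint would pass 70% of its speed; a pose out of reach is approached as far as the arm can. A call with a gripper value outside its range is refused whole. The fingers move at their own pace and stop on an object; FORCE is the grip in N (left out, the last holds). Time passes only in rows, so rows that repeat a pose let the fingers close. It gives the time, the measured TCP pose, the force, the opening and the grip force at its end, in the units of the state.
- ctrl.get_state(): the state, without advancing time (a new reading comes with each control period).
- ctrl.read_camera(name): name is "scene" or "top"; returns (picture, depth): 480x640x3 uint8, red, green, blue; 480x640 float32, m along the optical axis (not along the pixel's ray), 0 where there is no reading.
- ctrl.camera_info(name): a dict with "K" (3x3 intrinsics, pixels), "camera_from_world" (4x4, takes a point from world to camera coordinates). Camera axes: x right, y down, z forward; pixel columns grow to the right and rows downward; lengths in m; the calibration is good to about 2 mm. A picture is of the moment at which its call begins. camera_info takes no time and is no camera call.
- ctrl.sign_off(): hands the job in; it is judged then, once.
The state is a dict: "time": time; "qpos": joint angles; "dq": joint speeds; "joint_efforts": joint torques, N m; "eef_pos": TCP position; "tcp_rot": TCP orientation; "contact_force": force on the tool from outside, world axes, zero at the start; "wrist_torque": the same for the moment, N m; "opening": opening from 0.0 (shut) to 1.0 (fully open); "finger_force": force on a finger pad.
Only numpy, scipy, OpenCV 4.12 (cv2) and the standard library are available. Lean on these libraries where they do the work, as an engineer would, in place of code of your own. Each camera call takes 0.05 s, during which the arm holds its last target. There are 200 camera calls.

## Task

Pick up the carrying tray by its bar handle, turn it so that the three glass stirring rods on it lie parallel to the slot of the blue return box, and tip it just above the box's hopper so that all three rods roll off and drop through the slot into the box. Do not touch the rods with the gripper. Then stand the empty tray upright on the worktop again, let go of it, and leave the other things where they are.

Things in the scene. Friction and masses are not known exactly. Their poses are not given: they have to be found in the camera images.
- rod_box: Blue return box with a white hopper on top, fixed to the worktop, 142 (x) x 190 (y) x 100 mm high over its rim. Origin at the centre of its underside, z up. The hopper's mouth, at rim height, is 125 mm wide (x), 160 mm long (y); its two long flanks slope down at 29 degrees to the slot. Alike seen from either side. Inner floor 4 mm above the worktop.
- slot (a point): Centre of the one straight slot at the bottom of the hopper, through which rods fall into the box: 66 mm above the worktop, 30 mm wide (x), 160 mm long, running along the box's y axis, above the box's origin. Axes as the box.
- rod_tray: Aluminium carrying tray with a black bar handle, loose, about 0.25 kg, 92 (x) x 144 (y) x 91 mm high. Origin at the centre of its underside, z up. Its length, rods and bar run along its y axis. Floor flat for 40 mm in the middle, top 6 mm above the underside; it rises at 22 degrees to an open lip along both long sides. 5 mm plates close the short ends, 134 mm apart. Both sides alike.
- tray_bar (a point): Middle of the tray's bar handle (length and section), 83 mm above the underside, straight above the tray's origin; axes as the tray. The bar is 14 mm wide (x), 16 mm high, free over 134 mm along y, with 69 mm below it to the tray's floor, where the 12 mm rods lie. It carries the tray in balance.
- tray_lip (a point): Middle of one of the tray's two open lips, 43 mm from the tray's middle (this one at its -x side; its twin at +x) and 14 mm above its underside; axes as the tray. Rods roll over a lip when the tray is tipped about its y axis, that side down, by clearly more than 22 degrees; 45 degrees empties it quickly.
- rod_1: One of three equal amber glass stirring rods, 120 mm long (round ends included), 12 mm diameter, 30 g, rolls freely. Origin at its middle; its length runs along its y axis. At the start all three lie side by side on the tray's floor, parallel to the tray's length.
- rod_2: One of three equal amber glass stirring rods, 120 mm long (round ends included), 12 mm diameter, 30 g, rolls freely. Origin at its middle; its length runs along its y axis. At the start all three lie side by side on the tray's floor, parallel to the tray's length.
- rod_3: One of three equal amber glass stirring rods, 120 mm long (round ends included), 12 mm diameter, 30 g, rolls freely. Origin at its middle; its length runs along its y axis. At the start all three lie side by side on the tray's floor, parallel to the tray's length.
- glass_beaker: Empty clear beaker, 53 mm across, 66 mm high. Bystander. Origin at the centre of its underside. Leave it where it is.
- sample_vial: Vial with a black cap, 28 mm across, 62 mm high. Bystander. Origin at the centre of its underside. Leave it where it is.
- dish: Small round clear dish, 60 mm across, 13 mm high. Bystander. Origin at the centre of its underside. Leave it where it is.

How it is judged:
On the way, in this order (a step that is already met when the one before it is completed fails the run):
1. the tray, held by the gripper and with its length within about 20 degrees of the slot's direction, is tipped more than 20 degrees over or beside the box (centres within 200 mm in plan) (angle between rod_tray's own z axis and vertical above 0.35 rad and angle between the y axis of rod_tray and the y axis of rod_box, either way round below 0.35 rad and horizontal distance between rod_tray and rod_box below 0.2 m and height (world z) of rod_tray above 0.06 m and contact force between the fingers and rod_tray above 0.5 N), for 0.1 s.
2. all three rods are inside the box, below the slot (x of rod_1 in the frame of rod_box between -0.066 and 0.066 m and y of rod_1 in the frame of rod_box between -0.09 and 0.09 m and z of each of rod_1, rod_2, rod_3 in the frame of rod_box below 0.045 m and x of rod_2 in the frame of rod_box between -0.066 and 0.066 m and y of rod_2 in the frame of rod_box between -0.09 and 0.09 m and x of rod_3 in the frame of rod_box between -0.066 and 0.066 m and y of rod_3 in the frame of rod_box between -0.09 and 0.09 m), for 0.2 s.
At the end, for the whole second after the job is handed in: All three rods lie at rest inside the return box below its slot (centres less than 45 mm above the box's underside and within its walls), and the tray stands at rest upright (within 0.1 rad) with its underside on the worktop (within 8 mm), released (all of step 2 and linear speed of each of rod_1, rod_2, rod_3, rod_tray below 0.03 m/s and angle between rod_tray's own z axis and vertical below 0.1 rad and height (world z) of rod_tray between -0.005 and 0.008 m); the robot touches nothing.
It fails at once if the fingers press on a rod (more than 1 N) (contact force between the fingers and rod_1 above 1 N or contact force between the fingers and rod_2 above 1 N or contact force between the fingers and rod_3 above 1 N).
It fails at once if a bystander (beaker, vial, dish) is moved more than 30 mm (distance of any of glass_beaker, sample_vial, dish from where it was at the start of the episode above 0.03 m).
It also fails if it takes over 58 s, if anything falls off the work surface, if the arm or the gripper's body presses on something with over 40 N, if the wrist force passes 120 N, or if a joint passes its speed limit or range.

## Working session

There is one attempt and no reset: what is moved stays moved. The work goes in short steps, Python scripts to look and compute and a shell command to move; the robot and the scene stay as the last step left them, time stands still between calls to the robot, and variables do not carry over. Pictures are saved under pics/ and viewed, at most 13 in all, crops included, and the job is handed in when it is done.

```bash
mkdir -p pics; python3 - <<'E'
from plant import ctrl
import cv2,numpy as np
for n in("top","scene"):
    p,d=ctrl.read_camera(n);cv2.imwrite(f"pics/{n}0.png",p[:,:,::-1]);np.save(f"pics/{n}0.npy",d)
    i=ctrl.camera_info(n);print(i["K"],np.round(i["camera_from_world"],3))
s=ctrl.get_state();print(s,ctrl.tcp_to_grasp)
E
```

```text
[[530.04148663   0.         314.42529962]
 [  0.         530.04148663 234.32609908]
 [  0.           0.           1.        ]] [[ 0.029 -1.    -0.006 -0.005]
 [-0.992 -0.028 -0.12   0.557]
 [ 0.12   0.01  -0.993  1.472]
 [ 0.     0.     0.     1.   ]]
[[502.7472993    0.         309.38719736]
 [  0.         502.7472993  245.11730563]
 [  0.           0.           1.        ]] [[ 0.904 -0.428  0.003 -0.488]
 [-0.322 -0.685 -0.654  0.237]
 [ 0.282  0.59  -0.757  0.977]
 [ 0.     0.     0.     1.   ]]
{'time': 0.1, 'qpos': array([-1.30898098e+00,  2.87121367e-01,  1.57805249e+00, -1.34301095e-05,
        1.27858786e+00, -1.49989017e-01]), 'dq': array([-4.42418854e-04, -1.29151743e-03, -2.62544340e-03,  7.67482580e-05,
       -5.77222036e-04,  1.73096895e-03]), 'joint_efforts': array([ 1.03232087e-03, -4.07294154e+01, -2.93699205e+01, -1.05191527e-04,
        3.37586956e-03, -2.16101462e-06]), 'eef_pos': array([ 0.27003431, -0.61790686,  0.19984418]), 'tcp_rot': array([ 9.78875959e-01,  2.04452149e-01, -6.70264444e-05, -1.08248082e-03]), 'contact_force': array([-0.70039582,  0.14748876,  0.05833158]), 'wrist_torque': array([ 0.05898476, -0.01598635,  0.01065076]), 'finger_force': 0.0, 'opening': 1.0002880365399476} 0.0187
```

View pics/top0.png

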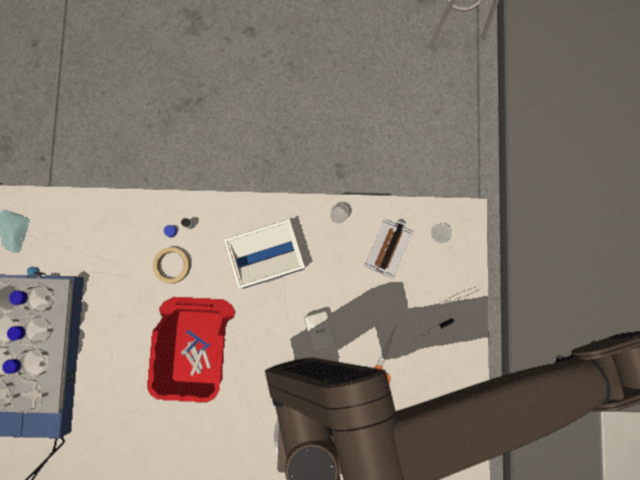

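View pics/scene0.png

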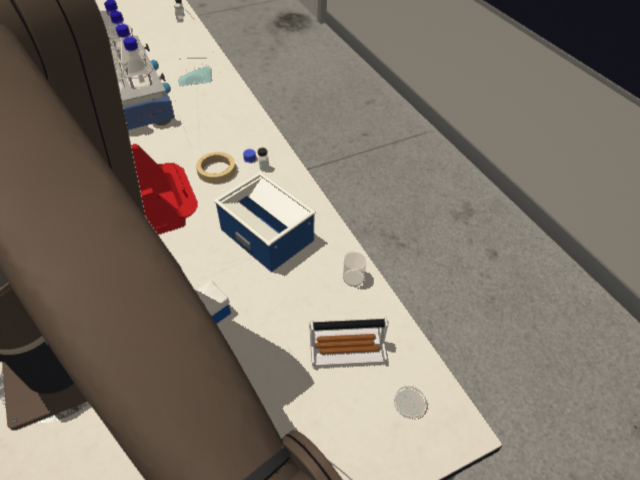

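The top view shows the box at about (264,252), the tray with its rods at (389,247), the beaker at (340,212) and the dish at (441,232). The scene view shows the box at (265,220) and the tray at (348,340), with the bar free from above. Next I'll get poses from depth.

```bash
cat > h.py <<'E'
from plant import ctrl
import cv2,numpy as np
def cloud(n,save=None):
    p,d=ctrl.read_camera(n); i=ctrl.camera_info(n)
    if save: cv2.imwrite(save,p[:,:,::-1])
    v,u=np.mgrid[:480,:640]; K=i["K"]
    c=np.stack([(u-K[0,2])/K[0,0]*d,(v-K[1,2])/K[1,1]*d,d,np.ones_like(d)],-1)
    w=(c@np.linalg.inv(i["camera_from_world"]).T)[...,:3]; w[d==0]=np.nan
    return p,w
def crop(p,x0,y0,x1,y1,name,s): cv2.imwrite(name,cv2.resize(p[y0:y1,x0:x1,::-1],None,fx=s,fy=s,interpolation=cv2.INTER_CUBIC))
def rect(P):
    r=cv2.minAreaRect((P[:,:2]*1000).astype(np.float32)); return np.round(r[0],1),np.round(r[1],1),round(r[2],1)
E
python3 - <<'E'
from h import *
for n,bb,tb in(("top",(215,210,315,300),(355,210,420,285)),("scene",(205,165,325,280),(300,310,395,375))):
    p,w=cloud(n)
    for nm,(a,b,c,d),z0,z1 in(("box",bb,.092,.112),("bar",tb,.084,.1),("tray",tb,.008,.1)):
        P=w[b:d,a:c].reshape(-1,3); P=P[(P[:,2]>z0)&(P[:,2]<z1)]
        print(n,nm,len(P),rect(P),np.round(np.median(P[:,2]),4))
    if n=="scene": crop(p,200,160,400,385,"pics/s1.png",2.6)
    else: crop(p,210,190,470,310,"pics/t1.png",3)
E
```

```text
top box 874 (array([493.7, 145.9]), array([140.5, 189.2]), 19.3) 0.0984
top bar 284 (array([ 524.2, -200.3]), array([ 20.8, 145.5]), 67.7) 0.0905
top tray 1359 (array([ 529.3, -205.8]), array([196.9, 174.3]), 7.6) 0.0164
scene box 1048 (array([496.5, 146.3]), array([143.7, 191.1]), 19.3) 0.0986
scene bar 596 (array([ 527.1, -200.1]), array([ 22.9, 146.5]), 68.7) 0.0893
scene tray 2772 (array([ 525.3, -204.4]), array([ 91.1, 146.4]), 64.6) 0.0165
```

View pics/s1.png

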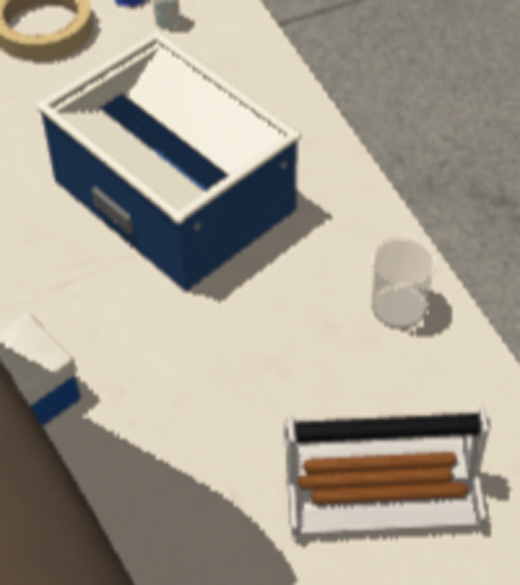

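View pics/t1.png

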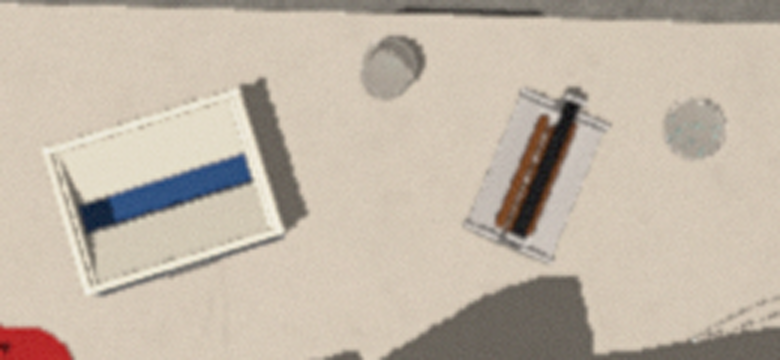

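The box centre is at (495,146) mm with its long axis at 109.3°. The tray centre is at (526,-200) mm with its long axis at 158.2°. I'll go above the bar and turn by -2.349 rad.

```bash
python3 -m inch '[{"slide":[40.2,-28.15,3],"turn":-2.349,"grip":8.5},{"slide":[40.2,-28.15,3],"turn":-2.349,"grip":8.5},{"slide":[40.2,-28.15,3],"turn":-2.349,"grip":8.5},{"slide":[40.2,-28.15,3],"turn":-2.349,"grip":8.5},{"slide":[40.2,-28.15,3],"turn":-2.349,"grip":8.5},{"slide":[40.2,-28.15,3],"turn":-2.349,"grip":8.5},{"slide":[40.2,-28.15,3],"turn":-2.349,"grip":8.5},{"slide":[40.2,-28.15,3],"turn":-2.349,"grip":8.5},{"slide":[40.2,-28.15,3],"turn":-2.349,"grip":8.5},{"slide":[40.2,-28.15,3],"turn":-2.349,"grip":8.5},{"slide":[40.2,-28.15,3],"turn":-2.349,"grip":8.5},{"slide":[40.2,-28.15,3],"turn":-2.349,"grip":8.5},{"slide":[40.2,-28.15,3],"turn":-2.349,"grip":8.5},{"slide":[40.2,-28.15,3],"turn":-2.349,"grip":8.5},{"slide":[40.2,-28.15,3],"turn":-2.349,"grip":8.5},{"slide":[40.2,-28.15,3],"turn":-2.349,"grip":8.5},{"slide":[40.2,-28.15,3],"turn":-2.349,"grip":8.5},{"slide":[40.2,-28.15,3],"turn":-2.349,"grip":8.5},{"slide":[40.2,-28.15,3],"turn":-2.349,"grip":8.5}]'; python3 -c "
from h import *
s=ctrl.get_state();print(s['qpos'].round(3))
for n,(a,b,c,d) in(('scene',(300,310,395,375)),('top',(355,210,420,285))):
    p,w=cloud(n,'pics/v_'+n+'.png');P=w[b:d,a:c].reshape(-1,3);P=P[(P[:,2]>.084)&(P[:,2]<.1)];print(len(P),rect(P))"
```

```text
time: 2.1
eef_pos: [0.5258, -0.1996, 0.1711]
tcp_rot: [0.19, 0.982, 0.0, -0.0]
contact_force: [0.5, -0.4, 0.3]
opening: 0.997
finger_force: 0.0
[-0.543  0.067  1.885  0.     1.19  -1.732]
599 (array([ 527.1, -201. ]), array([ 21.5, 147.2]), 67.7)
2 (array([ 533.4, -198.4]), array([2.2, 0. ]), -152.0)
```

```bash
python3 -m inch '[{"slide":[0,0,4],"turn":0,"grip":8.5},{"slide":[0,0,8],"turn":0,"grip":8.5},{"slide":[0,0,10.6],"turn":0,"grip":8.5},{"slide":[0,0,10.6],"turn":0,"grip":8.5},{"slide":[0,0,10.6],"turn":0,"grip":1},{"slide":[0,0,10.6],"turn":0,"grip":1},{"slide":[0,0,10.6],"turn":0,"grip":1},{"slide":[0,0,10.6],"turn":0,"grip":1},{"slide":[0,0,10.6],"turn":0,"grip":1},{"slide":[0,0,10.6],"turn":0,"grip":1},{"slide":[0,0,10.6],"turn":0,"grip":1},{"slide":[0,0,10.6],"turn":0,"grip":1}]' 30
python3 -m inch '[{"slide":[0,0,-1],"turn":0,"grip":1},{"slide":[0,0,-3],"turn":0,"grip":1},{"slide":[0,0,-6],"turn":0,"grip":1},{"slide":[0,0,-9],"turn":0,"grip":1},{"slide":[0,0,-12],"turn":0,"grip":1},{"slide":[0,0,-15],"turn":0,"grip":1},{"slide":[0,0,-15],"turn":0,"grip":1},{"slide":[0,0,-15],"turn":0,"grip":1}]' 30
python3 -c "
from h import *
p,w=cloud('scene'); crop(p,230,200,430,350,'pics/g1.png',3)"
```

```text
time: 3.4
eef_pos: [0.5259, -0.1996, 0.0651]
tcp_rot: [0.189, 0.982, 0.0, -0.0]
contact_force: [0.1, 0.3, 0.3]
opening: 0.117
finger_force: 0.0
time: 4.2
eef_pos: [0.5263, -0.1999, 0.2164]
tcp_rot: [0.189, 0.982, -0.0, 0.001]
contact_force: [0.1, 0.1, -0.5]
opening: 0.118
finger_force: 0.0
```

View pics/g1.png

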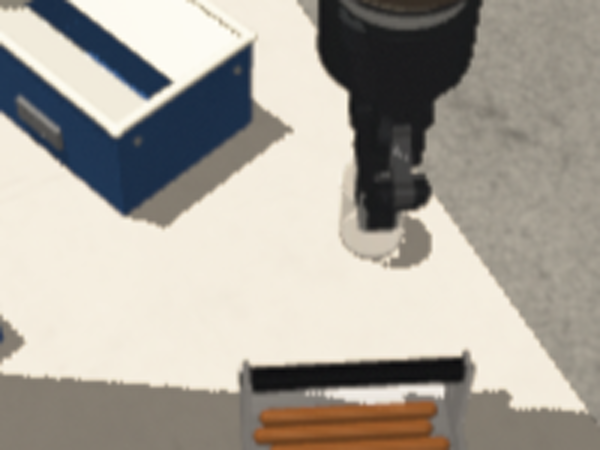

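Not gripped: the fingers closed to 10 mm and the tray at crop (355,370) hasn't moved. I'll check the reported TCP against the picture.

```bash
python3 -c "
from h import *
s=ctrl.get_state();e=s['eef_pos'];print(e)
for n in('scene','top'):
    i=ctrl.camera_info(n)
    for q in(e,[.526,-.2,.083],[.526,-.2,.065]):
        c=i['camera_from_world']@np.r_[q,1];print(n,(i['K']@c[:3])[:2]/c[2])
p,w=cloud('scene'); crop(p,300,180,440,360,'pics/g2.png',3.3)
P=w[310:375,300:395].reshape(-1,3);P=P[(P[:,2]>.084)&(P[:,2]<.1)];print(len(P),rect(P))
P=w[150:300,320:420].reshape(-1,3);m=(P[:,2]>.15)&(P[:,2]<.3)
for z in np.arange(.19,.3,.01):
    Q=P[(P[:,2]>z)&(P[:,2]<z+.01)]
    if len(Q):print(round(z,2),len(Q),Q.mean(0).round(3),rect(Q))
"
```

```text
[ 0.5255886  -0.19944704  0.21477887]
scene [352.72216609 282.96538162]
scene [348.29007684 324.97285037]
scene [347.711377   330.01334763]
top [398.09722996 240.501016  ]
top [391.06762184 245.58018614]
top [390.17715734 246.22309702]
594 (array([ 526.5, -201. ]), array([ 21.3, 146.3]), 67.7)
0.24 10 [ 0.519 -0.204  0.247] (array([ 519.6, -200.9]), array([15.6, 32.1]), 20.5)
0.25 47 [ 0.519 -0.21   0.256] (array([ 518.2, -206. ]), array([16.9, 28.7]), 27.5)
0.26 46 [ 0.518 -0.211  0.265] (array([ 517.4, -204.6]), array([11.7, 31.1]), 11.9)
0.27 13 [ 0.519 -0.195  0.274] (array([ 521.8, -198.9]), array([22.5, 13.7]), 68.3)
0.28 3 [ 0.507 -0.216  0.289] (array([ 505.9, -217.8]), array([12.1,  0.2]), 68.0)
0.29 44 [ 0.512 -0.219  0.295] (array([ 512.3, -222.9]), array([33.4, 21.2]), 84.2)
```

View pics/g2.png

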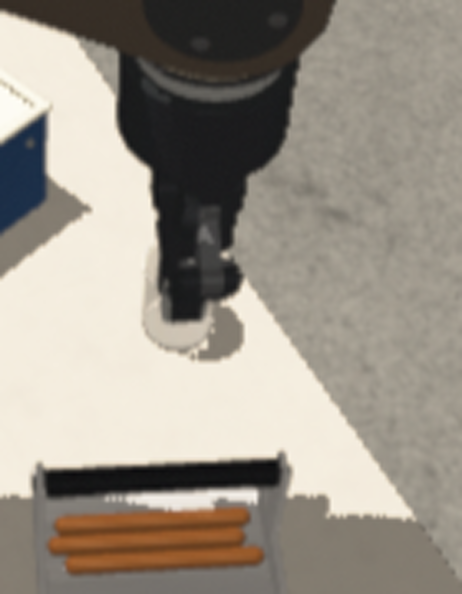

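The fingertips show at about image (355,277), which is 20 mm higher than the reported TCP. The pads must have closed over the top of the bar. I'll regrip 23 mm lower, which is still well above the rods.

```bash
python3 -m inch '[{"slide":[0,0,0],"turn":0,"grip":7},{"slide":[0,0,2],"turn":0,"grip":7},{"slide":[0,0,5],"turn":0,"grip":7},{"slide":[0,0,8],"turn":0,"grip":7},{"slide":[0,0,12],"turn":0,"grip":7},{"slide":[0,0,15],"turn":0,"grip":7},{"slide":[0,0,17.2],"turn":0,"grip":7},{"slide":[0,0,17.2],"turn":0,"grip":7},{"slide":[0,0,17.2],"turn":0,"grip":1},{"slide":[0,0,17.2],"turn":0,"grip":1},{"slide":[0,0,17.2],"turn":0,"grip":1},{"slide":[0,0,17.2],"turn":0,"grip":1},{"slide":[0,0,17.2],"turn":0,"grip":1},{"slide":[0,0,17.2],"turn":0,"grip":1},{"slide":[0,0,17.2],"turn":0,"grip":1},{"slide":[0,0,17.2],"turn":0,"grip":1}]' 30
```

```text
time: 5.9
eef_pos: [0.5269, -0.2003, 0.0447]
tcp_rot: [0.189, 0.982, -0.001, 0.001]
contact_force: [-1.0, -0.0, 4.9]
opening: 0.154
finger_force: 30.9
```

Gripped: opening 13 mm at 31 N. I'll lift, then carry and turn smoothly to the pose over the far rim.

```bash
python3 -m inch '[{"slide":[0,0,-0.5],"turn":0,"grip":1},{"slide":[0,0,-1.5],"turn":0,"grip":1},{"slide":[0,0,-3.5],"turn":0,"grip":1},{"slide":[0,0,-6],"turn":0,"grip":1},{"slide":[0,0,-9],"turn":0,"grip":1},{"slide":[0,0,-12],"turn":0,"grip":1},{"slide":[0,0,-14.5],"turn":0,"grip":1},{"slide":[0,0,-16],"turn":0,"grip":1},{"slide":[0,0,-16],"turn":0,"grip":1},{"slide":[0,0,-16],"turn":0,"grip":1}]' 40
python3 -m inch '[{"slide":[0.3,0.9,0],"turn":0.02,"grip":1},{"slide":[1,2.7,0],"turn":0.07,"grip":1},{"slide":[1.8,5,0],"turn":0.12,"grip":1},{"slide":[2.7,7.5,0],"turn":0.19,"grip":1},{"slide":[3.6,10,0],"turn":0.25,"grip":1},{"slide":[4.5,12.5,0],"turn":0.31,"grip":1},{"slide":[5.4,15,0],"turn":0.38,"grip":1},{"slide":[6.3,17.5,0],"turn":0.44,"grip":1},{"slide":[7.2,20,0],"turn":0.5,"grip":1},{"slide":[8.1,22.5,0],"turn":0.56,"grip":1},{"slide":[9,25,0],"turn":0.63,"grip":1},{"slide":[9.9,27.5,0],"turn":0.69,"grip":1},{"slide":[10.8,30,0],"turn":0.75,"grip":1},{"slide":[11.5,32,0],"turn":0.8,"grip":1},{"slide":[12,33.4,0],"turn":0.84,"grip":1},{"slide":[12.22,34.05,0],"turn":0.853,"grip":1},{"slide":[12.22,34.05,0],"turn":0.853,"grip":1},{"slide":[12.22,34.05,0],"turn":0.853,"grip":1},{"slide":[12.22,34.05,0],"turn":0.853,"grip":1},{"slide":[12.22,34.05,0],"turn":0.853,"grip":1}]' 40
python3 -c "
from h import *
p,w=cloud('scene'); crop(p,160,80,340,260,'pics/b1.png',3.3)
p,w=cloud('top','pics/b1t.png')"
```

```text
time: 6.9
eef_pos: [0.5252, -0.1993, 0.2019]
tcp_rot: [0.189, 0.982, 0.0, -0.001]
contact_force: [0.0, -0.8, -3.5]
opening: 0.153
finger_force: 39.5
time: 8.9
eef_pos: [0.5391, 0.1611, 0.203]
tcp_rot: [0.579, 0.815, -0.0, 0.0]
contact_force: [0.8, -0.9, -2.6]
opening: 0.148
finger_force: 39.5
```

View pics/b1.png

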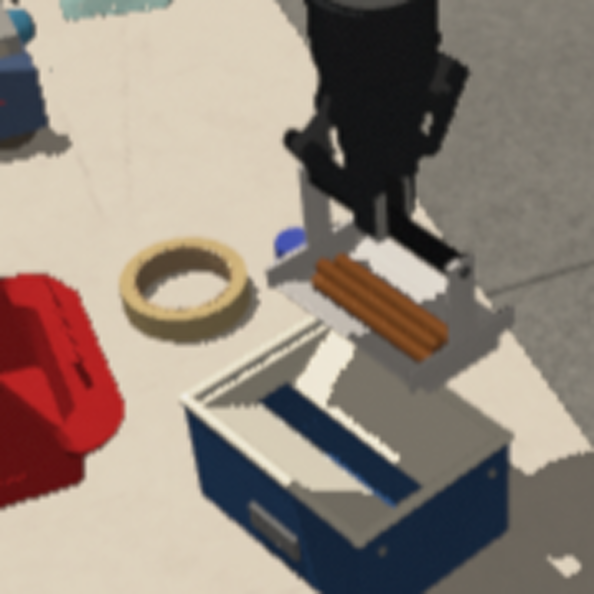

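The picture shows the tray held upright over the far half of the hopper, with the rods still on it at crop (380,310). I'll lower it onto the far rim.

```bash
python3 -m inch '[{"slide":[0,0,1],"turn":0,"grip":1},{"slide":[0,0,2.5],"turn":0,"grip":1},{"slide":[0,0,4],"turn":0,"grip":1},{"slide":[0,0,5],"turn":0,"grip":1},{"slide":[0,0,5.3],"turn":0,"grip":1},{"slide":[0,0,5.5],"turn":0,"grip":1},{"slide":[0,0,5.7],"turn":0,"grip":1},{"slide":[0,0,5.9],"turn":0,"grip":1},{"slide":[0,0,6],"turn":0,"grip":1},{"slide":[0,0,6],"turn":0,"grip":1}]' 20
```

```text
time: 10.0
eef_pos: [0.5397, 0.162, 0.1447]
tcp_rot: [0.578, 0.816, 0.001, 0.001]
contact_force: [-2.1, 0.2, 3.5]
opening: 0.153
finger_force: 40.2
```

Contact on the rim. Now I'll open the fingers to a 21 mm cage around the bar and follow the tipping arc. The tray's own weight leans it inward about the rim.

```bash
python3 -m inch '[{"slide":[0,0,0],"turn":0,"grip":1.7},{"slide":[0,0,0],"turn":0,"grip":2},{"slide":[0,0,0],"turn":0,"grip":2.1},{"slide":[0,0,0],"turn":0,"grip":2.1},{"slide":[0,-0.7,0],"turn":0,"grip":2.1},{"slide":[0,-1.4,0.2],"turn":0,"grip":2.1},{"slide":[0,-1.4,0.2],"turn":0,"grip":2.1}]' 20
python3 -c "
from h import *
p,w=cloud('scene'); crop(p,180,110,330,260,'pics/c1.png',3.3)"
```

```text
time: 10.7
eef_pos: [0.5243, 0.1568, 0.1404]
tcp_rot: [0.578, 0.816, -0.001, -0.001]
contact_force: [-1.6, -1.4, 0.3]
opening: 0.242
finger_force: 0.6
```

View pics/c1.png

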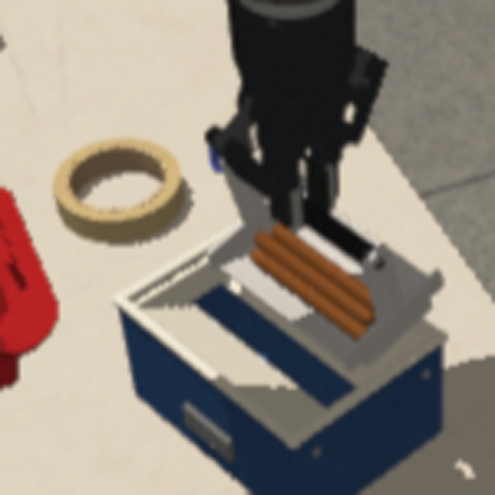

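The tray is leaning inward as planned, with the rods gathered toward the slot side at crop (310,280). I'll continue along the arc.

```bash
python3 -m inch '[{"slide":[0,-0.7,0.4],"turn":0,"grip":2.1},{"slide":[0,-1.3,0.8],"turn":0,"grip":2.1},{"slide":[0,-1.9,1.2],"turn":0,"grip":2.1},{"slide":[0,-2.5,1.7],"turn":0,"grip":2.1},{"slide":[0,-3,2.1],"turn":0,"grip":2.1},{"slide":[0,-3.4,2.5],"turn":0,"grip":2.1},{"slide":[0,-3.6,2.6],"turn":0,"grip":2.1},{"slide":[0,-3.6,2.6],"turn":0,"grip":2.1},{"slide":[0,-3.6,2.6],"turn":0,"grip":2.1},{"slide":[0,-3.6,2.6],"turn":0,"grip":2.1},{"slide":[0,-3.6,2.6],"turn":0,"grip":2.1},{"slide":[0,-3.6,2.6],"turn":0,"grip":2.1}]' 20
python3 -c "
from h import *
p,w=cloud('scene'); crop(p,180,110,330,260,'pics/c2.png',3.3)"
```

```text
time: 11.95
eef_pos: [0.4918, 0.1453, 0.1152]
tcp_rot: [0.578, 0.816, -0.0, -0.0]
contact_force: [-2.5, 0.0, 0.7]
opening: 0.241
finger_force: 0.9
```

View pics/c2.png

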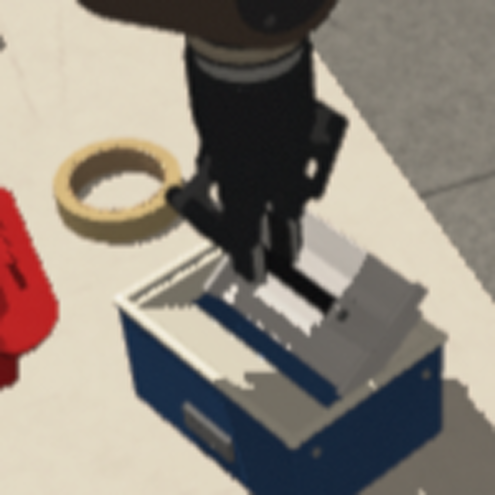

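The tray is empty and tilted about 38° over the slot at crop (290,330), and no rods show on it or on the flanks. I'll close the fingers, which squares the bar up between the pads, and lift.

```bash
python3 -m inch '[{"slide":[0,0,0],"turn":0,"grip":1.9},{"slide":[0,0,0],"turn":0,"grip":1},{"slide":[0,0,-0.3],"turn":0,"grip":1},{"slide":[0,0,-0.8],"turn":0,"grip":1},{"slide":[0,0,-1.5],"turn":0,"grip":1},{"slide":[0,0,-2.5],"turn":0,"grip":1},{"slide":[0,0,-4],"turn":0,"grip":1},{"slide":[0,0,-6],"turn":0,"grip":1},{"slide":[0,0,-8],"turn":0,"grip":1},{"slide":[0,0,-10],"turn":0,"grip":1},{"slide":[0,0,-10],"turn":0,"grip":1},{"slide":[0,0,-10],"turn":0,"grip":1}]' 30
python3 -c "
from h import *
p,w=cloud('scene'); crop(p,160,80,340,260,'pics/d1.png',3.3)"
```

```text
time: 13.2
eef_pos: [0.4922, 0.1454, 0.2159]
tcp_rot: [0.579, 0.816, 0.001, 0.001]
contact_force: [-0.9, -0.5, -2.8]
opening: 0.216
finger_force: 29.4
```

View pics/d1.png

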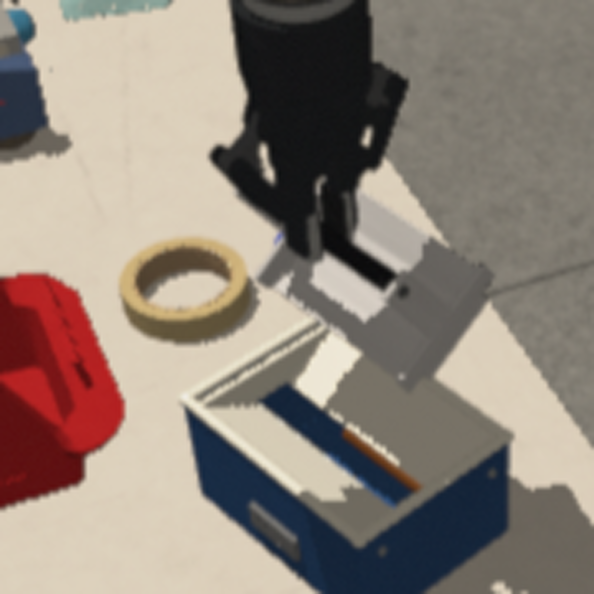

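The tray is held but still tilted. A rod shows at the slot at crop (380,460), so I'll check its height by depth.

```bash
python3 -c "
from h import *
for n,(a,b,c,d) in(('scene',(235,185,300,245)),('top',(215,210,315,300))):
    p,w=cloud(n);q=p[b:d,a:c].astype(int);m=(q[...,0]>q[...,2]+50)&(q[...,0]>q[...,1]+30)
    P=w[b:d,a:c][m];P=P[~np.isnan(P[:,0])]
    r=(P[:,:2]-[.495,.146]);L=np.c_[r@[.944,.3305],r@[-.3305,.944],P[:,2]]*1000
    print(n,len(L)); print(L[::max(1,len(L)//12)].round(0)) if len(L) else 0
"
```

```text
scene 61
[[ 46.  55.  15.]
 [ 44.  50.  13.]
 [ 46.  41.  15.]
 [ 42.  36.  14.]
 [ 45.  28.  14.]
 [ 42.  21.  15.]
 [ 44.  13.  15.]
 [ 42.   7.  14.]
 [ 45.  -0.  14.]
 [ 46.  -7.  16.]
 [ 42. -11.  14.]
 [ 44. -16.  13.]
 [ 44. -23.  16.]]
top 27
[[ -5. -56.  19.]
 [ -5. -47.  10.]
 [ -6. -52.   7.]
 [ -9. -58.  15.]
 [ -7. -41.  21.]
 [ -8. -46.  15.]
 [-10. -52.  16.]
 [ -7. -32.  19.]
 [ -8. -37.  17.]
 [-10. -43.  20.]
 [ -7. -25.  12.]
 [ -5.  49.  15.]
 [ -6.  52.  12.]
 [ -8.  47.  16.]]
```

The rods that can be seen lie on the box floor, about 14 mm up. I'll carry the tray back to its old free spot, aiming 55 mm short on the lip side so it can roll upright onto its base.

```bash
python3 -m inch '[{"slide":[-1,-0.3,0],"turn":-0.03,"grip":1},{"slide":[-3,-1,0],"turn":-0.08,"grip":1},{"slide":[-6,-1.9,0],"turn":-0.14,"grip":1},{"slide":[-9,-2.8,0],"turn":-0.21,"grip":1},{"slide":[-12,-3.8,0],"turn":-0.28,"grip":1},{"slide":[-15,-4.7,0],"turn":-0.35,"grip":1},{"slide":[-18,-5.6,0],"turn":-0.42,"grip":1},{"slide":[-21,-6.6,0],"turn":-0.49,"grip":1},{"slide":[-24,-7.5,0],"turn":-0.56,"grip":1},{"slide":[-27,-8.5,0],"turn":-0.63,"grip":1},{"slide":[-30,-9.4,0],"turn":-0.7,"grip":1},{"slide":[-33,-10.4,0],"turn":-0.77,"grip":1},{"slide":[-36,-11.3,0],"turn":-0.83,"grip":1},{"slide":[-37.8,-11.9,0],"turn":-0.853,"grip":1},{"slide":[-37.9,-11.9,0],"turn":-0.853,"grip":1},{"slide":[-37.9,-11.9,0],"turn":-0.853,"grip":1}]' 30
python3 -m inch '[{"slide":[0,0,2],"turn":0,"grip":1},{"slide":[0,0,5],"turn":0,"grip":1},{"slide":[0,0,8],"turn":0,"grip":1},{"slide":[0,0,11],"turn":0,"grip":1},{"slide":[0,0,14],"turn":0,"grip":1},{"slide":[0,0,16],"turn":0,"grip":1},{"slide":[0,0,16.5],"turn":0,"grip":1},{"slide":[0,0,16.5],"turn":0,"grip":1},{"slide":[0,0,16.5],"turn":0,"grip":1}]' 30
python3 -c "
from h import *
p,w=cloud('scene'); crop(p,270,270,420,390,'pics/e1.png',4)"
```

```text
time: 14.95
eef_pos: [0.5044, -0.2514, 0.2139]
tcp_rot: [0.19, 0.982, 0.001, -0.001]
contact_force: [-0.1, -0.2, -2.6]
opening: 0.211
finger_force: 30.2
time: 15.85
eef_pos: [0.5059, -0.2518, 0.0515]
tcp_rot: [0.189, 0.982, -0.0, 0.001]
contact_force: [-0.2, 0.8, -1.5]
opening: 0.209
finger_force: 30.2
```

View pics/e1.png

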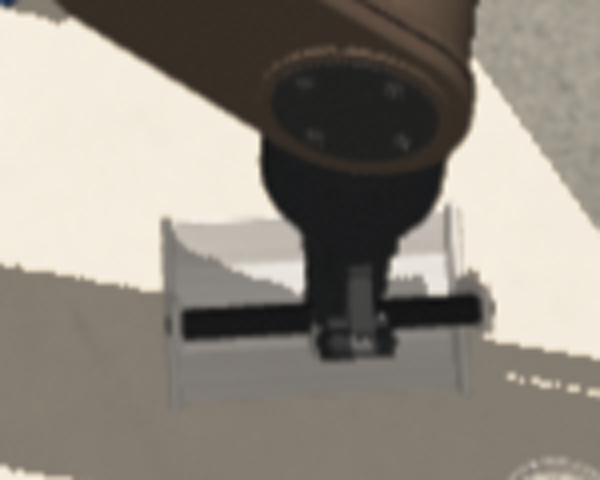

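The tray is just above the worktop and still leaning, clear of the dish at the lower right of the crop, about (560,470). I'll lower it to contact, loosen, and roll it upright.

```bash
python3 -m inch '[{"slide":[0,0,0.3],"turn":0,"grip":1},{"slide":[0,0,0.6],"turn":0,"grip":1},{"slide":[0,0,0.7],"turn":0,"grip":1},{"slide":[0,0,0.7],"turn":0,"grip":1.9},{"slide":[0,0,0.7],"turn":0,"grip":2.3},{"slide":[0,0,0.7],"turn":0,"grip":2.3},{"slide":[0,0.7,0.7],"turn":0,"grip":2.3},{"slide":[0,1.4,0.7],"turn":0,"grip":2.3},{"slide":[0,2.1,0.7],"turn":0,"grip":2.3},{"slide":[0,2.8,0.7],"turn":0,"grip":2.3},{"slide":[0,3.2,0.7],"turn":0,"grip":2.3},{"slide":[0,3.2,0.7],"turn":0,"grip":2.3},{"slide":[0,3.2,0.7],"turn":0,"grip":2.3}]' 20
python3 -c "
from h import *
p,w=cloud('scene'); crop(p,270,270,420,390,'pics/e2.png',4)
P=w[270:390,300:395].reshape(-1,3)
for a,b in((.084,.1),(.008,.03)):
    Q=P[(P[:,2]>a)&(P[:,2]<b)];print(len(Q),rect(Q),Q[:,2].mean()) if len(Q) else 0"
```

```text
time: 17.2
eef_pos: [0.5167, -0.2217, 0.0431]
tcp_rot: [0.189, 0.982, 0.0, -0.0]
contact_force: [0.3, 0.9, 0.4]
opening: 0.269
finger_force: 0.4
546 (array([ 516.7, -226. ]), array([ 43., 146.]), 63.7) 0.09283032811045888
1790 (array([ 523.6, -208.7]), array([ 91.2, 144.5]), 68.3) 0.013639280590121997
```

View pics/e2.png

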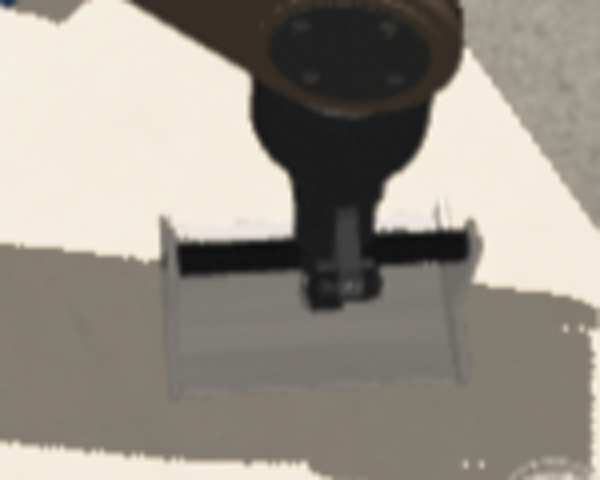

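Nearly upright at crop (320,250). The base centre is about 14 mm ahead of the fingers, so I'll follow that far, open, and retreat.

```bash
python3 -m inch '[{"slide":[0,0.5,0],"turn":0,"grip":2.3},{"slide":[0,1,0],"turn":0,"grip":2.3},{"slide":[0,1.3,0],"turn":0,"grip":2.3},{"slide":[0,1.3,0],"turn":0,"grip":2.3},{"slide":[0,1.3,0],"turn":0,"grip":4},{"slide":[0,1.3,0],"turn":0,"grip":7},{"slide":[0,1.3,0],"turn":0,"grip":7},{"slide":[0,1.3,0],"turn":0,"grip":7},{"slide":[0,1.3,0],"turn":0,"grip":7},{"slide":[0,1.3,-2],"turn":0,"grip":7},{"slide":[0,1.3,-6],"turn":0,"grip":7},{"slide":[0,1.3,-11],"turn":0,"grip":7},{"slide":[0,1.3,-16],"turn":0,"grip":7},{"slide":[0,1.3,-18],"turn":0,"grip":7},{"slide":[0,1.3,-18],"turn":0,"grip":7}]' 20
python3 -c "
from h import *
p,w=cloud('scene','pics/f1.png'); P=w[270:390,290:395].reshape(-1,3)
for a,b in((.084,.1),(.008,.1)):
    Q=P[(P[:,2]>a)&(P[:,2]<b)];print(len(Q),rect(Q),Q[:,2].mean(),Q[:,2].max())
for i in range(2):
    p2,_=cloud(('scene','top')[i]);q=p2.astype(int);a,b,c,d=((205,165,325,280),(215,210,315,300))[i];q=q[b:d,a:c];print('orange',((q[...,0]>q[...,2]+50)&(q[...,0]>q[...,1]+30)).sum())"
```

```text
time: 18.75
eef_pos: [0.5238, -0.2114, 0.2286]
tcp_rot: [0.189, 0.982, -0.002, 0.005]
contact_force: [0.9, -0.6, -0.2]
opening: 0.817
finger_force: 0.0
595 (array([ 525.7, -203.7]), array([ 22.5, 147.2]), 68.0) 0.08927584429861388 0.09536417450934631
1920 (array([ 549.4, -143.8]), array([222.4, 147.2]), 68.4) 0.04526144459628665 0.09536417450934631
orange 68
orange 69
```

View pics/f1.png

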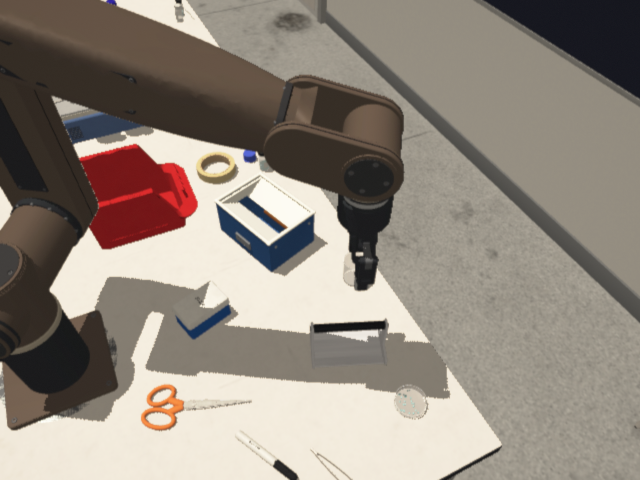

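The tray stands upright and empty at (348,340), the fingers are clear of it, and a rod shows inside the box at (272,215). No rods are lying elsewhere. The beaker and dish are where they were, so I'm handing in.

```bash
python3 -c "
from plant import ctrl
print(ctrl.sign_off())"
```

```text
the job is handed in; nothing more can be done
None
```

I tipped the rods into the return box, stood the empty tray upright near its old spot, let go of it and handed the job in at about 19 s; sign-off gave no verdict, and the cameras showed rods on the box floor and none anywhere else, though I couldn't count all three.

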